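# Turn the carousel to bring the jar to the opening

## Robot

A 6-joint arm with a two-finger parallel gripper is mounted at the origin on a cart in front of the work surface, level with it; the furniture and walls round the work are solid. World frame = base frame: x ahead of the robot, y to its left, z up, the work surface at z = 0. Lengths are in m, angles in degrees, forces in N, time in s.
With the tool pointing down it reaches from about 0.3 to 0.95 m from the base axis. Payload 3.1 kg.
Tool frame: the origin (TCP) lies on the centre line of the jaws, within the pads' length; the fingertips stand 19 mm ahead of it and the grasp point (between the pads) is the TCP (tip_extent is the distance from the TCP to the fingertips, in m); z points along the fingers, y is the line along which they close (so a half turn about z gives the same grasp; the last joint's range is limited). The gripper opens to 85 mm and grips with 20 to 120 N. Pads are 22 mm wide; open, the fingers measure 114 mm over their backs; the gripper's body (76 mm by 85 mm) begins 54 mm behind the grasp point. The pads swing forward as they close: fully open they stand 13 mm farther back than shut.
Start: joints at [-79.739, 17.653, 93.61, -0, 68.738, -3.994], TCP at [0.154, -0.606, 0.25] pointing down, gripper open.
Joint ranges: [-175.34, 175.34], [-45.06, 112.39], [2.9, 150.54], [-68.45, 248.45], [3.09, 151.38], [-168.51, 168.51]. Speed limits (degrees/s): [159.86, 159.86, 180, 180, 180, 180].

## Interface

Orientations are given as [roll, pitch, yaw] about the fixed x, y, z axes, in that order (R = Rz(yaw) Ry(pitch) Rx(roll)).
In Python, from plant import read_state, grab_frame, camera_model, close_job, tip_extent gives the robot as it stands.
- The arm moves only by the shell command python3 -m handwheel 'ROWS' [FORCE]. ROWS is JSON, a list of rows, each a list of 7 numbers: the shift along the tool's x, y, z in cm, then the turn, a rotation vector about the tool's x, y, z in degrees, then the closure, from -1 (fully open) to 1 (shut). A call has 1 to 12 rows; each row is the pose to reach, as a shift and turn from the pose commanded when the call began, along the tool's axes at that moment; what a row does not reach only later rows make up. A row lasts 1/8 s, in which the tool goes at most 62.5 mm and 10.7 degrees, less where a joint would pass 70% of its speed; a pose out of reach is approached as far as the arm can. A call with a gripper value outside its range is refused whole. The fingers move at their own pace and stop on an object; FORCE is the grip in N (left out, the last holds). Time passes only in rows, so rows that repeat a pose let the fingers close. It gives the time, the measured TCP pose, the force, the opening and the grip force at its end, in the units of the state.
- read_state(): the state, without advancing time (a new reading comes with each control period).
- grab_frame(name): name is "side" or "top" or "wrist"; returns (picture, depth): 420x560x3 uint8, red, green, blue; 420x560 float32, m along the optical axis (not along the pixel's ray), 0 where there is no reading.
- camera_model(name): a dict with "fx", "fy", "cx", "cy" (pixels), "k1" (the pictures are not rectified: a ray, as slopes to the right and down, at radius r is drawn at 1 + k1 r^2 times it, then the intrinsics apply), "R" (3x3) and "t" (3): a world point X has camera coordinates R X + t. Camera axes: x right, y down, z forward; pixel columns grow to the right and rows downward; lengths in m; the calibration is good to about 2 mm. A picture is of the moment at which its call begins: read the wrist's pose just before it. camera_model takes no time and is no camera call; for the wrist camera it gives the pose at the moment of the call.
- close_job(): hands the job in; it is judged then, once.
The state is a dict: "time": time; "q": joint angles; "qvel": joint speeds; "joint_torque": joint torques, N m; "eef_pos": TCP position; "eef_rot": TCP orientation; "wrist_force": force on the tool from outside, world axes, zero at the start; "moment": the same for the moment, N m; "opening": finger opening in m; "gripper_force": force on a finger pad.
Only numpy, scipy, OpenCV 4.12 (cv2) and the standard library are available. Lean on these libraries where they do the work, as an engineer would, in place of code of your own. Each camera call takes 0.05 s, during which the arm holds its last target. There are 200 camera calls.

## Task

Push with a fingertip on the wooden arms on top of the carousel and turn it gently until the wide glass jar with the screw lid stands in the middle of the opening in the steel rail, within 1.5 cm, and leave it standing there. Do not touch, tip or shift what stands on its tray, and leave the mug and the pepper mill where they are.

Things in the scene. Friction and masses are not known exactly. Their poses are not given: they have to be found in the camera images.
- stand: Fixed round wooden foot plate of the carousel, 284 mm across, with a steel wire rail round it (6 mm wire, top 78 mm above the worktop, 136 mm from the axis). Origin on the turning axis at worktop height, z up. The rail is open over 70 degrees (155 mm wide), centred on this body's -x direction, which points roughly toward the robot; elsewhere it is closed.
- spider: The turning part's four straight wooden arms, at right angles, along its +x, +y, -x, -y; origin on the turning axis at worktop height, z up. Each arm: 12 mm thick, lower edge 150 mm and upper edge 172 mm above the worktop, reaching 120 mm from the axis. Cap in the middle 38 mm across, 186 mm high. The things on the tray stand lower down between the arms, tops at most 140 mm above the worktop.
- tray (a joint): Turning angle of the arms with the round tray they are fixed to (248 mm across, top face 30 mm above the worktop), rad, growing anticlockwise seen from above; 0 at the start whatever the position. Turns either way, two turns without a stop, against a steady friction of about 0.12 N m (1.5 N at 85 mm from the axis); stops at once when no longer pushed.
- wide_jar_mid (a point): The jar to bring to the opening: wide glass jar with a waist and a screw lid, 70 mm in diameter, 101 mm high. Stands loose on the tray midway between two arms, its centre 80 mm from the axis; the jar, the two tins and the timer take the four places in any order. The point is half-way up it.
- tin_mid (a point): Tall food tin, 76 mm in diameter, 110 mm high, metal top without a lid. Stands loose on the tray midway between two arms, its centre 80 mm from the axis; the jar, the two tins and the timer take the four places in any order. The point is half-way up it.
- low_tin_mid (a point): Low flat tin, 86 mm in diameter, 40 mm high. Stands loose on the tray midway between two arms, its centre 80 mm from the axis; the jar, the two tins and the timer take the four places in any order. The point is half-way up it.
- timer_mid (a point): Kitchen timer, round with a domed top, 58 mm in diameter, 57 mm high. Stands loose on the tray midway between two arms, its centre 80 mm from the axis; the jar, the two tins and the timer take the four places in any order. The point is half-way up it.
- mug_mid (a point): Mug with a handle, 83 x 120 mm, 96 mm high, on the worktop left of the carousel; the point is half-way up its body's middle.
- mill_mid (a point): Wooden pepper mill, 58 mm in diameter, 165 mm high, on the worktop right of the carousel; the point is 80 mm up on its axis.

How it is judged (in metres and radians):
On the way:
1. the robot's fingers push on the arms of the carousel (contact force between the fingers and spider above 0.3 N).
At the end, for the whole second after the job is handed in: The centre of the wide jar is on the open side of the rail and within 15 mm sideways of the middle line of the opening; the carousel is still; all four things stand upright on it (y of wide_jar_mid in the frame of stand between -0.015 and 0.015 m and x of wide_jar_mid in the frame of stand below -0.06 m and angular speed of spider below 0.05 rad/s and angle between each of wide_jar_mid, tin_mid, low_tin_mid, timer_mid's own z axis and vertical below 0.1 rad); the robot touches nothing.
It fails at once if the robot touches a thing on the tray (contact force between any of the fingers, the arm and wide_jar above 0.5 N or contact force between any of the fingers, the arm and tin above 0.5 N or contact force between any of the fingers, the arm and low_tin above 0.5 N or contact force between any of the fingers, the arm and timer above 0.5 N).
It fails at once if a thing on the tray is lifted or tipped (height (world z) of wide_jar_mid above 0.1005 m or angle between any of wide_jar_mid, tin_mid, low_tin_mid, timer_mid's own z axis and vertical above 0.3 rad or height (world z) of tin_mid above 0.105 m or height (world z) of low_tin_mid above 0.07 m or height (world z) of timer_mid above 0.0785 m).
It fails at once if a thing on the tray is shifted (centre less than 60 or more than 100 mm from the axis) (horizontal distance between any of wide_jar_mid, tin_mid, low_tin_mid, timer_mid and spider above 0.1 m or horizontal distance between any of wide_jar_mid, tin_mid, low_tin_mid, timer_mid and spider below 0.06 m).
It fails at once if the mug or the mill is moved more than 2 cm (distance of any of mug_mid, mill_mid from where it was at the start of the episode above 0.02 m).
It fails at once if the carousel is spun fast (over 3 rad/s) (angular speed of spider above 3 rad/s).
It also fails if it takes over 58 s, if anything falls off the work surface, if the arm or the gripper's body presses on something with over 40 N, if the wrist force passes 120 N, or if a joint passes its speed limit or range.

## Working session

There is one attempt and no reset: what is moved stays moved. The work goes in short steps, Python scripts to look and compute and a shell command to move; the robot and the scene stay as the last step left them, time stands still between calls to the robot, and variables do not carry over. Pictures are saved under pics/ and viewed, at most 10 in all, crops included, and the job is handed in when it is done.

```bash
mkdir -p pics; cat > h.py <<'E'
import numpy as np, cv2
from plant import *
def grab(n,f):
    p,d=grab_frame(n); cv2.imwrite(f'pics/{f}.png',p[:,:,::-1]); np.savez(f'pics/{f}.npz',p=p,d=d); return p,d
def cloud(n,d):
    m=camera_model(n);K=np.array([[m['fx'],0,m['cx']],[0,m['fy'],m['cy']],[0,0,1]])
    v,u=np.mgrid[:d.shape[0],:d.shape[1]]
    s=cv2.undistortPoints(np.stack([u,v],-1).reshape(-1,1,2).astype(float),K,np.array([m['k1'],0,0,0.])).reshape(d.shape+(2,))
    c=np.dstack([s*d[...,None],d]); return (c-np.array(m['t']))@np.array(m['R'])
E
python3 - <<'E'
from h import *
s=read_state();print(s['eef_pos'],s['eef_rot'],s['time'],tip_extent)
a,d=grab('top','top0');b,_=grab('side','side0')
cv2.imwrite('pics/both.png',cv2.resize(np.vstack([a,b])[:,:,::-1],(400,600)))
P=cloud('top',d);ok=d>0
for lo,hi in((.176,.19),(.16,.176)):
    m=ok&(P[...,2]>lo)&(P[...,2]<hi); print(lo,m.sum(),P[m].mean(0),P[m].min(0),P[m].max(0))
E
```

```text
[ 0.15374677 -0.6049842   0.24901979] [-1.79865837e+02 -7.87220422e-03  1.42569116e+01] 0.0 0.019
0.176 651 [0.44835618 0.37771856 0.18269952] [ 0.20638613 -0.07783613  0.17600913] [0.7165572  0.67188544 0.18998569]
0.16 1569 [0.4871847  0.23165161 0.16932959] [ 0.0247809  -0.41314864  0.16004888] [0.71690216 0.68086095 0.17599489]
```

View pics/top0.png

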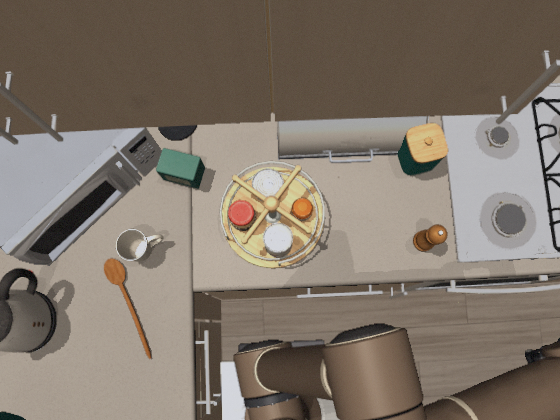

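View pics/side0.png

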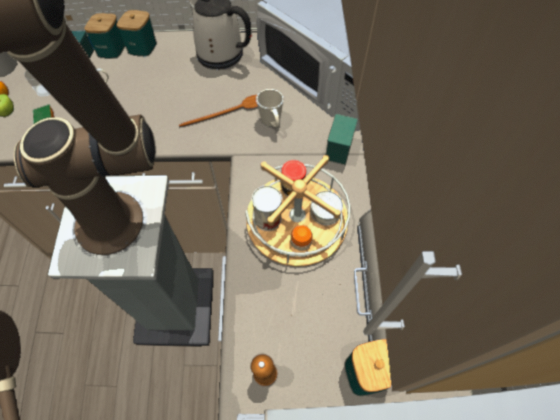

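The top view shows the carousel at about (271,205): red lid (242,214), orange timer (302,209), two pale tops at (268,183) and (278,239). In the side view the pale thing at (267,205) is tall, and the one at (327,208) is low.

```bash
python3 - <<'E'
from h import *
for n in('top','side'):
    z=np.load(f'pics/{n}0.npz');P=cloud(n,z['d']);p=z['p'];d=z['d']
    near=(d>0)
    yx=(205,271) if n=='top' else (187,298)
    c=P[yx];print(n,'cap',c)
    R=np.hypot(P[...,0]-c[0],P[...,1]-c[1]);near&=R<.15
    m=near&(P[...,2]>.179)&(R<.04);print('capmean',P[m].mean(0),P[m].min(0),P[m].max(0),m.sum())
    m=near&(P[...,2]>.16)&(P[...,2]<.18)&(R>.03)
    a=np.arctan2(P[...,1]-c[1],P[...,0]-c[0])[m];print('arm ang mod90',np.degrees(np.angle(np.exp(4j*a).mean())/4), m.sum())
    pts={'top':[(214,242),(209,302),(183,268),(239,278)],'side':[(172,293),(205,267),(208,327),(235,302)]}[n]
    for q in pts: print(q,P[q].round(3),p[q])
    m=near&(P[...,2]>.065)&(P[...,2]<.09)&(R>.12)
    a=np.degrees(np.arctan2(P[...,1]-c[1],P[...,0]-c[0]))[m]; print(np.histogram(a,np.arange(-180,181,10))[0])
z=np.load('pics/top0.npz')['p'];y=np.load('pics/side0.npz')['p']
A=cv2.resize(z[150:280,205:340],None,fx=3.9,fy=4.6,interpolation=3)[:598,:400]
A=cv2.resize(z[150:280,205:335],(400,400),interpolation=3);B=cv2.resize(y[145:275,235:365],(400,400),interpolation=3)
cv2.imwrite('pics/zoom.png',np.hstack([A,B])[:,:,::-1])
E
```

```text
top cap [0.52473972 0.00402242 0.18569756]
capmean [0.53190912 0.00306337 0.18484941] [ 0.51427329 -0.01345786  0.17910419] [0.54892275 0.02079681 0.19273553] 141
arm ang mod90 -38.51886096727099 790
(214, 242) [0.517 0.079 0.132] [211 102  90]
(209, 302) [ 0.533 -0.075  0.084] [209 140  64]
(183, 268) [0.612 0.011 0.07 ] [211 212 219]
(239, 278) [ 0.449 -0.009  0.136] [211 212 218]
[11 20 18 21 24 22 21 20 19 20 19 20 20 19 11 16 20 35 48 40 22 17  9 20
 21 21 18 21 20  8  0  0  0  0  0  0]
side cap [ 0.53081605 -0.00646938  0.18978908]
capmean [0.53359009 0.00177853 0.18582077] [ 0.51678149 -0.01155045  0.179104  ] [0.55110924 0.02095035 0.19135115] 143
arm ang mod90 -38.56448685747955 864
(172, 293) [0.522 0.075 0.134] [245 100  83]
(205, 267) [ 0.456 -0.027  0.141] [243 247 250]
(208, 327) [ 0.599 -0.053  0.17 ] [182 144  89]
(235, 302) [ 0.484 -0.54   1.035] [244 160  41]
[20 18 18 21 21 20 20 25 20 21 21 20 21 22 18 20 20 14 27 37 29 17 21 20
  5 17  1  0  9 10  0  0  0  0  0  0]
```

View pics/zoom.png

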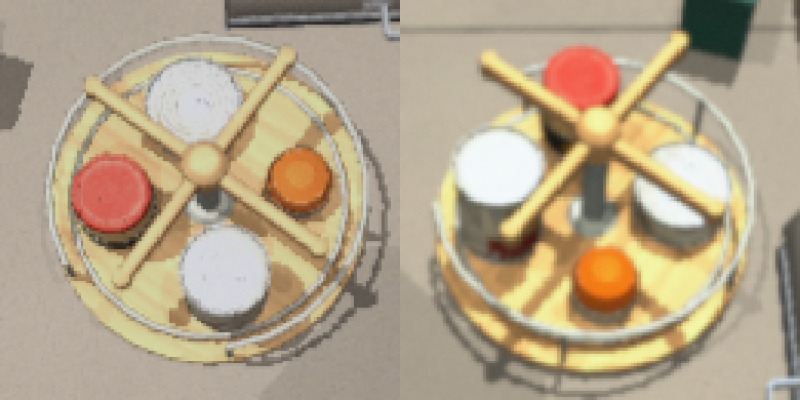

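Red lid (zoom (112,190)) is the jar. The tall tin is at the near side and the low tin at the far side. The rail opening runs from about (68,270) to (230,352) in the left zoom. I'll refine the opening's direction and make the first approach, staying high.

```bash
cat >> h.py <<'E'
AX=np.array([.5327,.0025])
def measure(n,d,p,rail=True):
    P=cloud(n,d);x=P[...,0]-AX[0];y=P[...,1]-AX[1];R=np.hypot(x,y);A=np.degrees(np.arctan2(y,x));z=P[...,2]
    if rail:
        m=(d>0)&(z>.068)&(z<.086)&(R>.127)&(R<.146);a=np.sort(A[m]%360);g=np.r_[np.diff(a),a[0]+360-a[-1]]
        for i in np.argsort(-g)[:3]: print(n,'gap',a[i],a[(i+1)%len(a)],'mid',a[i]+g[i]/2)
        mm=(d>0)&(z>.06)&(z<.09)&(R>.125)&(R<.148);(c,rad)=cv2.minEnclosingCircle(P[mm][:,:2].astype(np.float32));print('rail circle',c,rad)
    h=cv2.cvtColor(p,cv2.COLOR_RGB2HSV)
    m=(d>0)&(R<.14)&(z>.12)&(z<.143)&((h[...,0]<6)|(h[...,0]>174))&(h[...,1]>120)
    q=P[m];(c,rad)=cv2.minEnclosingCircle(q[:,:2].astype(np.float32))
    print(n,'lid mean',q.mean(0).round(4),'circ',c,rad,'ang',np.degrees(np.arctan2(c[1]-AX[1],c[0]-AX[0])),m.sum())
    m=(d>0)&(z>.155)&(z<.178)&(R>.03)&(R<.122)&(h[...,0]>8)&(h[...,0]<28)&(h[...,1]>60);print('arms',np.degrees(np.angle(np.exp(4j*np.radians(A[m])).mean())/4)%90,m.sum())
E
python3 - <<'E'
from h import *
for n in('top','side'):
    z=np.load(f'pics/{n}0.npz');measure(n,z['d'],z['p'])
# rail ends from zoom pixels in the top view, cast on z=.078
m=camera_model('top');K=np.array([[m['fx'],0,m['cx']],[0,m['fy'],m['cy']],[0,0,1]])
for u,v in((68,270),(230,352)):
    s=cv2.undistortPoints(np.array([[[205+u*.325,150+v*.325]]]),K,np.array([m['k1'],0,0,0.]))[0,0]
    R=np.array(m['R']);o=-R.T@np.array(m['t']);r=R.T@np.r_[s,1];X=o+r*(.078-o[2])/r[2];e=X[:2]-AX;print(X,np.hypot(*e),np.degrees(np.arctan2(e[1],e[0]))%360)
E
python3 -m handwheel '[[3.5,-3.9,-2,0,0,-3,1],[7,-7.8,-4,0,0,-6,1],[10.5,-11.7,-4,0,0,-9,1],[14,-15.6,-4,0,0,-12,1],[17.5,-19.5,-4,0,0,-15,1],[21,-23.4,-4,0,0,-18,1],[24.5,-27.3,-4,0,0,-21,1],[28.5,-31.4,-4,0,0,-25,1],[32.5,-35.6,-4,0,0,-29,1],[36.5,-40,-4,0,0,-33,1],[40,-44,-4,0,0,-37,1],[42.8,-47.2,-4,0,0,-37,1]]' 30
```

```text
top gap 116.16437507668704 183.7868261862371 mid 149.97560063146207
top gap 40.6856380689958 48.71407737632951 mid 44.69985772266266
top gap 323.4658920895985 331.3892247772058 mid 327.42755843340217
rail circle (0.5348381400108337, 0.004404027946293354) 0.14021959900856018
top lid mean [0.5201 0.0829 0.1307] circ (0.5213670134544373, 0.0825442522764206) 0.03279152512550354 ang 98.05860364285164 464
arms 51.51718860636913 758
side gap 115.69059951365132 184.23946784752493 mid 149.96503368058814
side gap 81.59399545610187 107.23466201074758 mid 94.41432873342472
side gap 59.39947925761887 68.21127994666983 mid 63.805379602144356
rail circle (0.5335108637809753, 0.005135750863701105) 0.1390663981437683
side lid mean [0.5252 0.0839 0.1327] circ (0.5243858695030212, 0.08328554779291153) 0.03200123831629753 ang 95.875968774589 358
arms 51.40289484672196 847
[0.46708781 0.12310948 0.078     ] 0.1373011529412405 118.54642361419583
[ 0.3915851  -0.01063634  0.078     ] 0.14172501133590185 185.31831647698593
time: 1.6
eef_pos: [0.4528, -0.0408, 0.29]
eef_rot: [-180.0, 0.0, 51.4]
wrist_force: [0.5, -1.5, -0.0]
opening: -0.0002
gripper_force: 0.0
```

Opening is at 150°, the jar at ~96.5°, so it needs about +53.5°. Descend beside the near-right arm, then push.

```bash
python3 -m handwheel '[[0,0,3,0,0,0,1],[0,0,6,0,0,0,1],[0,0,9,0,0,0,1],[0,0,11.4,0,0,0,1],[0,0,11.4,0,0,0,1],[0,0.5,11.4,0,0,0,1],[0,0.9,11.4,0,0,0,1],[0,1.2,11.4,0,0,0,1],[0,1.4,11.4,0,0,0,1]]'
python3 - <<'E'
from h import *
p,d=grab('side','side1');measure('side',d,p,False);s=read_state();print(s['wrist_force'])
cv2.imwrite('pics/z1.png',cv2.resize(p[120:280,220:380],(560,560),interpolation=3)[:,:,::-1])
E
```

```text
time: 2.72
eef_pos: [0.4637, -0.0518, 0.1768]
eef_rot: [180.0, -0.0, 51.2]
wrist_force: [-0.9, 1.3, 0.6]
opening: -0.0
gripper_force: 0.8
side lid mean [0.5289 0.0835 0.1326] circ (0.5258803963661194, 0.08426632732152939) 0.031258776783943176 ang 94.76763819901993 312
arms 51.187837125088556 550
[ 0.86811072 -0.32733193 -0.37975152]
```

View pics/z1.png

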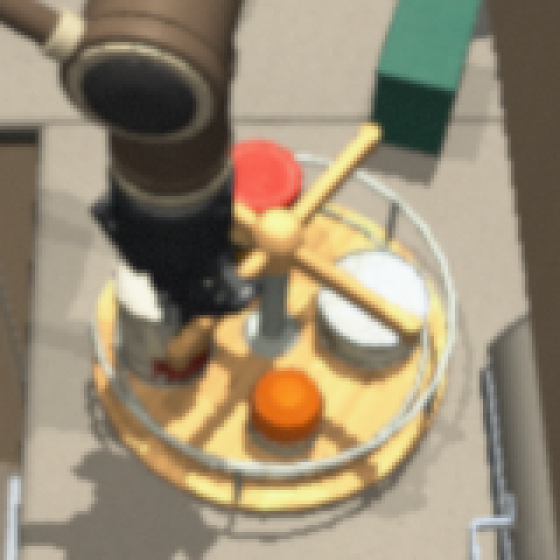

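The closed fingers stand against the near arm, whose end shows at (190,340); nothing has shifted. Now push along the arc.

```bash
python3 -m handwheel '[[-0.12,0.6,0,0,0,-4,1],[-0.2,1.2,0,0,0,-8,1],[-0.24,1.81,0,0,0,-12,1],[-0.24,2.42,0,0,0,-16,1],[-0.19,3.03,0,0,0,-20,1],[-0.1,3.63,0,0,0,-24,1],[0.03,4.23,0,0,0,-28,1],[0.21,4.82,0,0,0,-32,1],[0.42,5.39,0,0,0,-36,1],[0.67,5.94,0,0,0,-40,1],[0.67,5.94,0,0,0,-40,1]]'
python3 - <<'E'
from h import *
for n in('top','side'):
    p,d=grab(n,n+'2');measure(n,d,p,False)
cv2.imwrite('pics/z2.png',cv2.resize(p[120:280,220:380],(560,560),interpolation=3)[:,:,::-1])
E
```

```text
time: 4.15
eef_pos: [0.5142, -0.0838, 0.1763]
eef_rot: [180.0, 0.0, 91.2]
wrist_force: [0.4, -0.3, -0.8]
opening: 0.0001
gripper_force: 0.0
top lid mean [0.4729 0.057  0.1309] circ (0.4747483730316162, 0.05692674592137337) 0.03279707953333855 ang 136.79656110815577 472
arms 1.0461365742961897 414
side lid mean [0.4616 0.0612 0.1327] circ (0.46530216932296753, 0.06186404824256897) 0.026594243943691254 ang 138.6263821835524 170
arms 0.6981815291320036 491
```

View pics/z2.png

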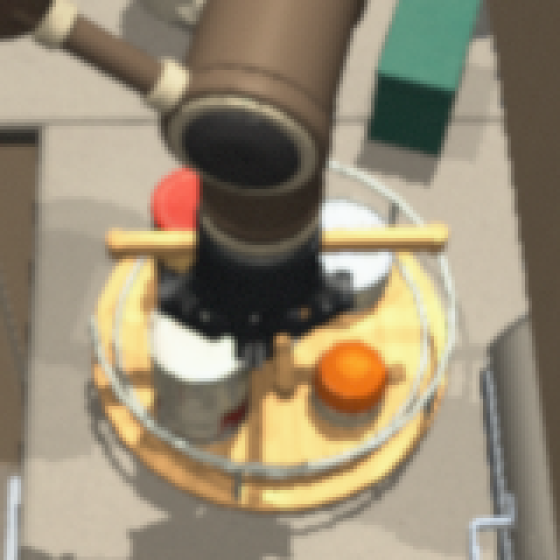

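Arms have turned about 39.4° and everything stands. About 13.5° more.

```bash
python3 -m handwheel '[[-0.12,0.6,0,0,0,-4,1],[-0.2,1.2,0,0,0,-8,1],[-0.23,1.66,0,0,0,-11,1],[-0.24,2.04,0,0,0,-13.5,1],[-0.24,2.04,0,0,0,-13.5,1],[-0.24,2.04,0,0,0,-13.5,1]]'
python3 -m handwheel '[[0,-1,0,0,0,0,1],[0,-2,0,0,0,0,1],[0,-2,-3,0,0,0,1],[0,-2,-8,0,0,0,1],[0,-2,-13,0,0,0,1],[0,-7,-13,0,0,0,1],[0,-12,-13,0,0,0,1]]'
python3 - <<'E'
from h import *
for n in('top','side'):
    p,d=grab(n,n+'3');measure(n,d,p,False)
E
```

```text
time: 5.0
eef_pos: [0.5343, -0.0855, 0.1763]
eef_rot: [180.0, -0.0, 104.7]
wrist_force: [-0.4, -0.2, 0.7]
opening: -0.0003
gripper_force: 0.0
time: 5.88
eef_pos: [0.417, -0.1165, 0.3071]
eef_rot: [179.9, 0.1, 104.8]
wrist_force: [0.1, -0.6, 0.1]
opening: -0.0001
gripper_force: 0.0
top lid mean [0.4633 0.0446 0.1307] circ (0.46404802799224854, 0.04422071948647499) 0.03223403915762901 ang 148.71239158070736 463
arms 13.268820662990588 651
side lid mean [0.4775 0.0471 0.1326] circ (0.46734169125556946, 0.04656634107232094) 0.03087788261473179 ang 146.0110846634552 188
arms 13.149003949142939 787
```

The jar sits at ~148.5° against the opening's 150°, about 2 mm off. A last look first.

```bash
python3 -c "
from h import *
a=np.load('pics/top3.npz')['p'];b=np.load('pics/side3.npz')['p']
cv2.imwrite('pics/z3.png',np.hstack([cv2.resize(a[150:280,205:335],(400,400)),cv2.resize(b[145:275,235:365],(400,400))])[:,:,::-1])"
```

```text
(no output)
```

View pics/z3.png

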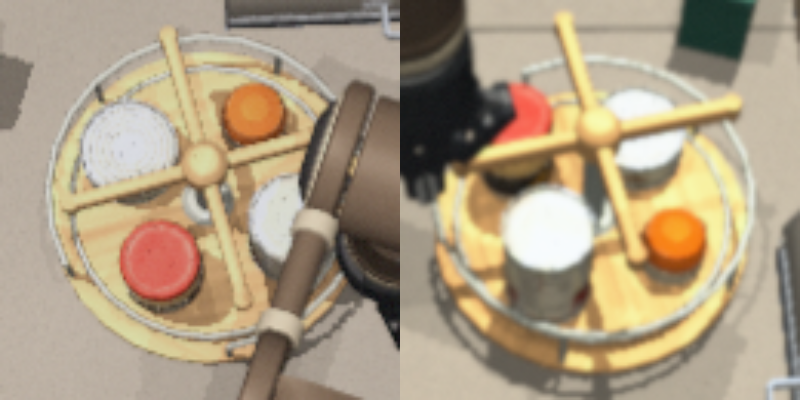

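The red-lidded jar (160,265) stands midway between the rail ends (68,270) and (230,352). The other things are upright and the gripper is clear.

```bash
python3 -c "
from plant import *
print(close_job())"
```

```text
the job is handed in; nothing more can be done
None
```

I turned the carousel about 52° and handed the job in: by the last camera check the jar stands about 2 mm off the middle of the rail opening, everything on the tray is upright and the robot is clear; no verdict came back.

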